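# Pack a carburettor body in its build board

## Task

The carburettor body on the build board is against its left-hand stop, but a gap is left between its other end and the right-hand steel stop. Try the wooden packing blocks to find the one that fills that gap snugly, and leave it standing upright in the gap, square to the stop and lined up with its ends, fully down on the board. Leave the other two blocks standing upright on the bench.

Things in the scene. Friction and masses are not known exactly. Their poses are not given: they have to be found in the camera images.
- fixture: Build board fixed on the bench: plywood 10 mm thick with two steel stops, each 90 (x) by 30 mm (y), tops 42 mm above the bench. Origin: at bench height under the middle of the right-hand stop's inner face; y runs from that face across the gap to the carburettor body. Right stop: y -30 to 0; left stop's inner face: y 190 mm. Front plywood: x -65 to 65, y -50 to 235 mm.
- gap_edge (a point): Middle of the top edge of the right stop's inner face, 42 mm above the bench. The gap runs from this face to the seated body's foot: 31, 39 or 47 mm wide (not known beforehand), 90 mm long along the board's x, centred here, and 32 mm deep to the plywood. Both sides stay no higher than 42 mm for at least 50 mm from the gap.
- gap_floor (a point): Plywood surface right below gap_edge, 10 mm above the bench: the foot of the stop's face. A block standing in the gap rests at this height. The right block has 3 mm of play in all across the gap; the next thicker one does not enter; the next thinner one has 11 mm of play.
- block_28: Plain hardwood packing block, the thinnest of three: 90 mm long (its x), 28 mm thick (its y), 80 mm tall (its z). It stands upright on the bench. Origin: centre of its underside. The lowest 8 mm of its two long faces are bevelled inwards by 1.5 mm a side. It is light (under 0.4 kg).
- block_36: Plain hardwood packing block, the middle one of three: 90 mm long (its x), 36 mm thick (its y), 80 mm tall (its z). It stands upright on the bench. Origin: centre of its underside. The lowest 8 mm of its two long faces are bevelled inwards by 1.5 mm a side. It is light (under 0.4 kg).
- block_44: Plain hardwood packing block, the thickest of three: 90 mm long (its x), 44 mm thick (its y), 80 mm tall (its z). It stands upright on the bench. Origin: centre of its underside. The lowest 8 mm of its two long faces are bevelled inwards by 1.5 mm a side. It is light (under 0.4 kg).
- casting_a: One of 3 like fixed aluminium twin-throat carburettor bodies, 143, 151 and 159 mm long in no stated order. One (varies) sits against the left stop, two wait on the far plywood. Origin: underside, centre of left end face; it runs along its -y. Right end: low foot 90 wide, 32 high, 52-68 mm long, with a flat upright end face; the rest 76 wide, 74 mm high.
- casting_b: One of 3 like fixed aluminium twin-throat carburettor bodies, 143, 151 and 159 mm long in no stated order. One (varies) sits against the left stop, two wait on the far plywood. Origin: underside, centre of left end face; it runs along its -y. Right end: low foot 90 wide, 32 high, 52-68 mm long, with a flat upright end face; the rest 76 wide, 74 mm high.
- casting_c: One of 3 like fixed aluminium twin-throat carburettor bodies, 143, 151 and 159 mm long in no stated order. One (varies) sits against the left stop, two wait on the far plywood. Origin: underside, centre of left end face; it runs along its -y. Right end: low foot 90 wide, 32 high, 52-68 mm long, with a flat upright end face; the rest 76 wide, 74 mm high.
Mind the look-alikes: they are no part of the job. Leave any red look-alike of the block_28 alone. Leave any orange look-alike of the block_44 alone.

How it is judged:
By the outcome, as a careful person would: the job done as asked, in the order asked, and still so for the second after the job is handed in, with the robot touching nothing.
It also fails if it takes over 64 s, if anything falls off the work surface, if the arm or the gripper's body presses on something with over 40 N, if the wrist force passes 120 N, or if a joint passes its speed limit or range.

## Robot

A 7-joint arm with a two-finger parallel gripper is mounted at the origin on the work surface. World frame = base frame: x ahead of the robot, y to its left, z up, the work surface at z = 0. Lengths are in m, angles in degrees, forces in N, time in s.
With the tool pointing down it reaches from about 0.425 to 0.875 m from the base axis. Payload 4.7 kg.
Tool frame: the origin (TCP) lies on the mounting face of the last link; the fingertips stand 182 mm ahead of it and the grasp point (between the pads) lies 164 mm ahead of it; z points along the fingers, y is the line along which they close (so a half turn about z gives the same grasp; the last joint's range is limited). The gripper opens to 87 mm and grips with 3 to 60 N. Pads are 19 mm wide; open, the fingers measure 117 mm over their backs; the gripper's body (75 mm by 190 mm) begins 51 mm behind the grasp point.
Start: joints at [66.469, 18.392, -4.016, 83.108, 1.295, 78.541, -3.26], TCP at [0.268, -0.592, 0.405] pointing down, gripper open.
Joint ranges: [-163.93, 163.93], [-17.29, 119.83], [-79.2, 71.16], [3.27, 140.29], [-89.18, 269.18], [5.43, 117.66], [-154.24, 154.24]. Speed limits (degrees/s): [147.25, 147.25, 180, 180, 180, 180, 180].

## Interface

Orientations are given as [roll, pitch, yaw] about the fixed x, y, z axes, in that order (R = Rz(yaw) Ry(pitch) Rx(roll)).
In Python, from cell import env gives the robot as it stands.
- The arm moves only by the tool servo_tool, never from a script. Its argument "plan" is a list of rows, each an object with "xyz": the shift along the tool's x, y, z in cm, a list of three; "twist": the turn, a rotation vector about the tool's x, y, z in degrees, a list of three; "jaw": the closure, from 0 (fully open) to 1 (shut). In form: [{"xyz": [x, y, z], "twist": [wx, wy, wz], "jaw": jaw}, ...]. A call has 1 to 10 rows; each row is the pose to reach, as a shift and turn from the pose commanded when the call began, along the tool's axes at that moment; what a row does not reach only later rows make up. A row lasts 1/12 s, in which the tool goes at most 41.7 mm and 7.16 degrees, less where a joint would pass 70% of its speed; a pose out of reach is approached as far as the arm can. A call with a gripper value outside its range is refused whole. The fingers move at their own pace and stop on an object; "newtons" is the grip in N (left out, the last holds). Time passes only in rows, so rows that repeat a pose let the fingers close. It gives the time, the measured TCP pose, the force, the opening and the grip force at its end, in the units of the state.
- env.get_obs(): the state, without advancing time (a new reading comes with each control period).
- env.read_camera(name): name is "scene" or "top" or "wrist"; returns a dict with "img" (480x640x3 uint8, red, green, blue), "camera_matrix" (3x3 intrinsics, pixels), "R" (3x3) and "t" (3): a world point X has camera coordinates R X + t. Camera axes: x right, y down, z forward; pixel columns grow to the right and rows downward; lengths in m; the calibration is good to about 2 mm. A picture is of the moment at which its call begins. There is no depth.
- env.sign_off(): hands the job in; it is judged then, once.
The state is a dict: "time_s": time; "qpos": joint angles; "joint_velocities": joint speeds; "effort": joint torques, N m; "tool_pos": TCP position; "tool_rot": TCP orientation; "force": force on the tool from outside, world axes, zero at the start; "wrist_torque": the same for the moment, N m; "grip_width": finger opening in m; "grasp_force": force on a finger pad.
Only numpy, scipy, OpenCV 4.12 (cv2) and the standard library are available. Lean on these libraries where they do the work, as an engineer would, in place of code of your own. Each camera call takes 0.05 s, during which the arm holds its last target. There are 200 camera calls.

## Working session

There is one attempt and no reset: what is moved stays moved. The work goes in short steps, Python scripts to look and compute and a tool call to move; the robot and the scene stay as the last step left them, time stands still between calls to the robot, and variables do not carry over. Pictures are saved under pics/ and viewed, at most 10 in all, crops included, and the job is handed in when it is done.

Besides the shell and the picture viewer there is one more tool, called by a JSON object that holds its "method" and its "body". servo_tool: Moves the arm, as the interface text tells. Its arguments: {"type":"object","properties":{"plan":{"type":"array","items":{"type":"object","properties":{"xyz":{"type":"array","items":{"type":"number"}},"twist":{"type":"array","items":{"type":"number"}},"jaw":{"type":"number"}}}},"newtons":{"type":"number"}},"required":["plan"]}

```bash
mkdir -p pics
cat > h.py <<'E'
import numpy as np, cv2
from cell import env
def cam(n):
    d=env.read_camera(n); return d['img'],np.array(d['camera_matrix']),np.array(d['R']),np.array(d['t'])
def ray(px,K,R,t):
    d=R.T@np.linalg.inv(K)@np.array([px[0],px[1],1.]); return -R.T@t,d
def onz(px,c,z):
    o,d=ray(px,*c[1:]); return o+d*(z-o[2])/d[2]
def proj(X,c):
    p=c[1]@(c[2]@np.array(X)+c[3]); return p[:2]/p[2]
def tri(pa,ca,pb,cb):
    A=[];b=[]
    for p,c in((pa,ca),(pb,cb)):
        o,d=ray(p,*c[1:]); d=d/np.linalg.norm(d); P=np.eye(3)-np.outer(d,d); A.append(P); b.append(P@o)
    return np.linalg.lstsq(np.vstack(A),np.hstack(b),rcond=None)[0]
def save(n,c): cv2.imwrite('pics/'+n,c[0][:,:,::-1])
E
python3 - <<'E'
from h import *
for n in('top','scene'):
    c=cam(n); save(n+'1.png',c); np.save(n+'.npy',np.array(c,dtype=object),allow_pickle=True)
    print(n,c[1].round(1).tolist(),(-c[2].T@c[3]).round(3),c[2].round(2).tolist())
print(env.get_obs())
E
```

```text
top [[578.0, 0.0, 315.3], [0.0, 578.0, 241.7], [0.0, 0.0, 1.0]] [ 0.292 -0.022  1.543] [[0.0, -1.0, -0.0], [-0.98, -0.0, -0.19], [0.19, 0.0, -0.98]]
scene [[469.5, 0.0, 312.9], [0.0, 469.5, 241.6], [0.0, 0.0, 1.0]] [1.284 0.541 0.668] [[-0.64, 0.77, 0.01], [0.42, 0.37, -0.83], [-0.64, -0.53, -0.56]]
{'time_s': 0.1, 'qpos': array([66.46953627, 18.43413388, -4.01511868, 83.16653528,  1.29430465,
       78.54199956, -3.2593953 ]), 'joint_velocities': array([-0.06472306, -0.03873015, -0.03544665, -0.05269823, -0.00918459,
        0.03678458, -0.03382307]), 'effort': array([ 1.63727095e-04, -4.92571235e+01, -4.05682828e-01, -3.13395488e+01,
       -6.41021482e-02,  3.95464129e-02,  9.96793415e-05]), 'tool_pos': array([ 0.2677748 , -0.5920819 ,  0.40379033]), 'tool_rot': array([-1.79902522e+02,  4.91334973e-03,  2.43401062e+01]), 'force': array([-0.6083807 ,  0.01368448, -0.82463887]), 'wrist_torque': array([ 0.01832185, -0.03293275, -0.00570894]), 'grasp_force': 0.0, 'grip_width': 0.08714700070503256}
```

View pics/top1.png

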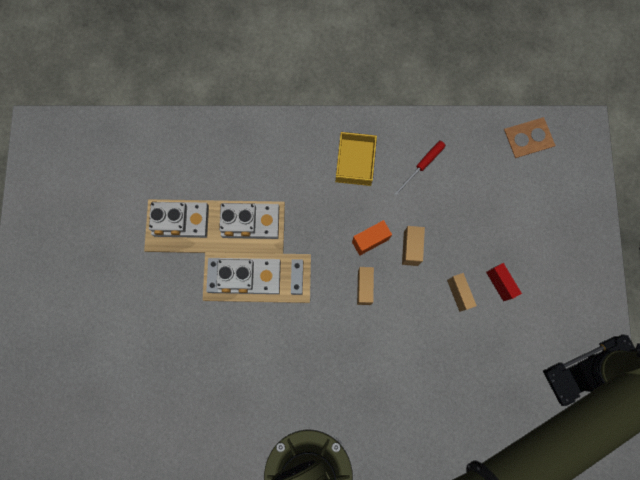

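View pics/scene1.png

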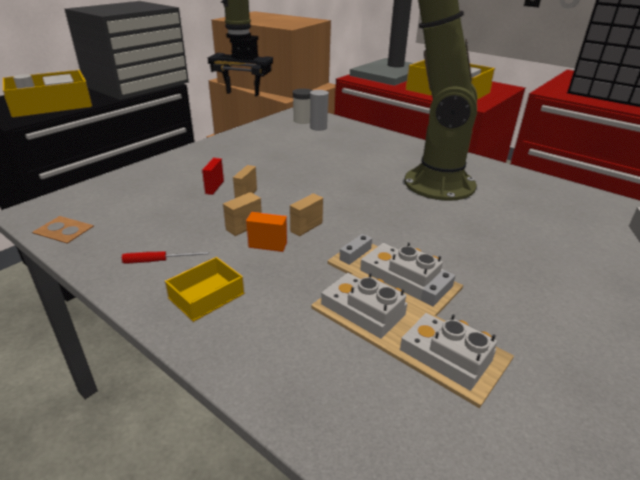

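Top view: the wooden blocks are at (366,285), (414,245) and (462,291). The look-alikes are orange (372,237) and red (504,282). The front board is at (204–311, 253–302), with the right stop at (297,277) and the gap at about x 280–291. The scene view shows all three wooden blocks upright and agrees.

Run:
```python
from h import *
T=tuple(np.load('top.npy',allow_pickle=True)); S=tuple(np.load('scene.npy',allow_pickle=True))
def blobs(c,roi,vmin):
    hsv=cv2.cvtColor(c[0],cv2.COLOR_RGB2HSV); m=cv2.inRange(hsv,(8,60,vmin),(22,190,255))
    k=np.zeros_like(m);x0,y0,x1,y1=roi;k[y0:y1,x0:x1]=m[y0:y1,x0:x1]
    cs,_=cv2.findContours(k,0,2)
    return [q for q in cs if cv2.contourArea(q)>100],hsv
tb,h=blobs(T,(340,210,490,320),60)
print('top')
for q in tb:
    r=cv2.minAreaRect(q);print(r,cv2.contourArea(q))
sb,h2=blobs(S,(190,150,335,260),60)
print('scene')
for q in sb: print(cv2.boundingRect(q),cv2.contourArea(q),cv2.approxPolyDP(q,2.5,True)[:,0].tolist())
# gap profile along image row in top
g=cv2.cvtColor(T[0],cv2.COLOR_RGB2GRAY).astype(float)
print(g[268:286,272:314].mean(0).round().astype(int).tolist())
print('V block rows', [h[y,355:380,2].tolist() for y in(285,)],[h[y,400:430,2].tolist() for y in(240,)])
a=cv2.resize(T[0][225:310,195:335],None,fx=5.5,fy=5.5,interpolation=cv2.INTER_CUBIC)
b=cv2.resize(T[0][210:315,335:530],(770,415),interpolation=cv2.INTER_CUBIC)
cv2.imwrite('pics/cropT.png',cv2.vconcat([cv2.resize(a[:,:],(300,182)),b[:,:300]*0])[:1,:,::-1]) if 0 else None
cv2.imwrite('pics/blocks.png',b[:,:,::-1])
```

```text
top
((461.2814025878906, 292.021240234375), (36.264617919921875, 17.92195701599121), 67.7509765625) 588.5
((365.0, 285.5), (37.0, 16.0), 90.0) 550.0
((413.4631652832031, 245.40576171875), (20.732683181762695, 39.1114387512207), 5.194429397583008) 659.5
((371.3778991699219, 237.27450561523438), (20.62672233581543, 39.531497955322266), 61.55707550048828) 744.5
scene
(290, 193, 33, 43) 1041.0 [[321, 196], [312, 193], [290, 205], [290, 230], [301, 235], [321, 223]]
(223, 165, 65, 87) 3038.5 [[246, 165], [233, 176], [235, 197], [223, 203], [226, 229], [234, 235], [245, 231], [248, 247], [283, 251], [287, 243], [287, 216], [261, 211], [260, 197], [254, 193], [255, 166]]
[155, 158, 159, 158, 158, 159, 148, 104, 119, 136, 137, 136, 136, 136, 136, 136, 136, 136, 137, 139, 139, 138, 135, 131, 129, 130, 134, 139, 139, 134, 117, 127, 135, 136, 136, 136, 136, 134, 121, 111, 111, 112]
V block rows [[109, 109, 88, 70, 122, 163, 163, 162, 161, 162, 162, 160, 164, 163, 161, 162, 163, 160, 142, 111, 109, 113, 114, 111, 114]] [[111, 116, 106, 70, 49, 51, 87, 156, 164, 161, 159, 158, 161, 159, 158, 160, 161, 159, 158, 160, 159, 160, 158, 152, 119, 112, 114, 113, 110, 113]]
```

View pics/blocks.png

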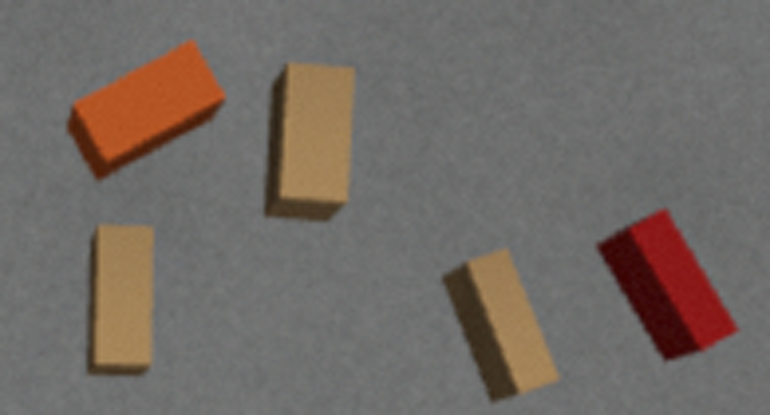

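Clean wooden blocks in the crop: (125,300) is about 14 px thick, which fits block_36. (315,135) is thickest, so block_44. (510,320) is thinnest, so block_28. The orange and red ones are look-alikes and stay untouched. Next: metric poses, gap width and a height check.

Run:
```python
from h import *
T=tuple(np.load('top.npy',allow_pickle=True)); S=tuple(np.load('scene.npy',allow_pickle=True))
h=cv2.cvtColor(T[0],cv2.COLOR_RGB2HSV)
m=cv2.inRange(h,(8,60,130),(22,190,255))
n,l,st,ce=cv2.connectedComponentsWithStats(m)
for i in range(1,n):
    x,y,w,hh,a=st[i]
    if a<200 or x<340 or x>480 or y<210 or y>320: continue
    q=np.argwhere(l==i)[:,::-1].astype(np.float32)
    W=np.array([onz(p,T,.08)[:2] for p in q],np.float32); r=cv2.minAreaRect(W*1000)
    C=W.mean(0)
    print(ce[i],'world',C.round(4),'rect c',np.array(r[0]).round(1),'size',np.array(r[1]).round(1)+2.5,'ang',round(r[2],1),'reach',np.hypot(*C).round(3),'area',a*(np.linalg.norm(onz(ce[i],T,.08)-onz(ce[i]+[1,0],T,.08))*1e3)**2)
    print('  scene proj top/bottom',proj([*C,.08],S).round(),proj([*C,0],S).round())
s=h[:,:,1].astype(int)
for y in (265,272,280,288): print(y,s[y,272:314].tolist())
print('col',s[250:305,297].tolist()); print('colfoot',s[250:305,274].tolist())
for px in((278.5,277),(290.5,277),(302,277)):print(px,onz(px,T,.042).round(4))
# stop corners in scene: height check
a=cv2.resize(S[0][225:275,320:420],None,fx=7,fy=7,interpolation=cv2.INTER_CUBIC)
b=cv2.resize(T[0][245:310,260:320],None,fx=9,fy=9,interpolation=cv2.INTER_CUBIC)
print(a.shape,b.shape)
cv2.imwrite('pics/s2.png',a[:,:,::-1]);cv2.imwrite('pics/t2.png',b[:,:,::-1])
```

```text
[415.0862069  243.04310345] world [ 0.579  -0.2767] rect c [ 579.4 -276.7] size [46.3 92. ] ang 85.2 reach 0.642 area 3854.062401815984
  scene proj top/bottom [241. 200.] [243. 226.]
[366.29518072 284.20481928] world [ 0.4723 -0.1492] rect c [ 472.9 -148.5] size [38.  90.1] ang 89.0 reach 0.495 area 3219.3993695146505
  scene proj top/bottom [306. 201.] [305. 227.]
[464.64010283 290.75321337] world [ 0.4558 -0.3984] rect c [ 456.1 -398.4] size [92.7 30.2] ang 19.4 reach 0.605 area 2501.1202772683605
  scene proj top/bottom [244. 171.] [245. 195.]
265 [2, 2, 2, 2, 2, 3, 5, 4, 78, 99, 100, 98, 97, 96, 98, 97, 97, 96, 86, 34, 14, 19, 13, 15, 11, 11, 14, 21, 15, 16, 0, 89, 102, 99, 98, 99, 103, 96, 68, 5, 7, 2]
272 [5, 3, 2, 3, 2, 5, 5, 14, 89, 101, 97, 96, 98, 96, 99, 100, 100, 99, 86, 35, 16, 16, 14, 16, 16, 14, 16, 16, 18, 20, 9, 94, 101, 99, 99, 98, 99, 97, 71, 2, 7, 4]
280 [3, 6, 5, 5, 5, 5, 5, 38, 96, 97, 98, 102, 100, 97, 96, 98, 102, 98, 81, 13, 16, 16, 16, 19, 16, 16, 18, 16, 17, 18, 17, 96, 100, 101, 98, 104, 99, 93, 53, 2, 2, 2]
288 [3, 3, 3, 5, 5, 6, 5, 56, 102, 99, 96, 100, 99, 97, 98, 98, 101, 100, 73, 14, 19, 20, 17, 24, 26, 22, 21, 17, 17, 13, 46, 100, 100, 97, 97, 97, 101, 89, 32, 7, 5, 0]
col [0, 5, 9, 9, 86, 100, 99, 100, 97, 40, 7, 16, 14, 16, 20, 11, 22, 26, 19, 15, 16, 18, 14, 16, 18, 16, 16, 14, 16, 16, 16, 18, 18, 17, 17, 17, 22, 27, 22, 21, 19, 18, 18, 18, 32, 94, 101, 100, 98, 102, 100, 98, 68, 14, 2]
colfoot [100, 98, 100, 101, 97, 97, 100, 100, 82, 17, 2, 3, 5, 2, 3, 2, 3, 3, 3, 2, 3, 3, 2, 2, 3, 2, 5, 5, 3, 5, 5, 0, 5, 3, 5, 3, 3, 3, 3, 6, 6, 3, 6, 2, 77, 98, 98, 100, 98, 97, 99, 96, 48, 5, 9]
(278.5, 277) [0.4955 0.0768 0.042 ]
(290.5, 277) [0.4956 0.0454 0.042 ]
(302, 277) [0.4956 0.0153 0.042 ]
(350, 700, 3) (585, 540, 3)
```

View pics/t2.png

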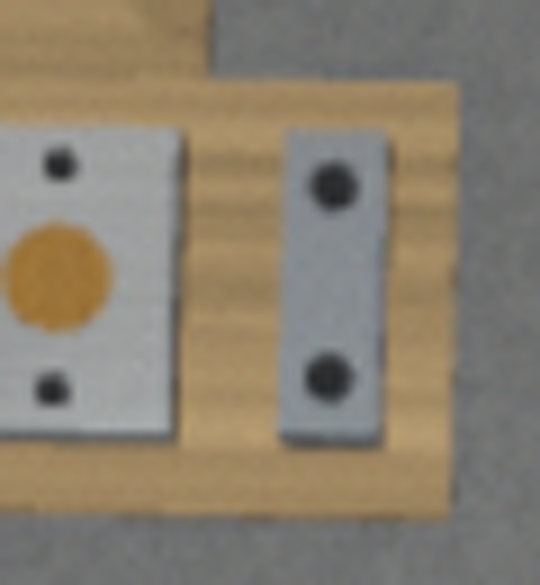

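The gap is about 11.7 px × 2.6 mm ≈ 31 mm, far from 39 mm (15 px), so block_28 is the candidate. It stands at about (0.456, -0.398), yaw 19°. Moving above it.

{"method": "servo_tool", "body": {"plan": [{"xyz": [25.1,-9.9,2],"twist": [0,0,5],"jaw": 0},{"xyz": [25.1,-9.9,2],"twist": [0,0,5],"jaw": 0},{"xyz": [25.1,-9.9,2],"twist": [0,0,5],"jaw": 0},{"xyz": [25.1,-9.9,2],"twist": [0,0,5],"jaw": 0},{"xyz": [25.1,-9.9,2],"twist": [0,0,5],"jaw": 0},{"xyz": [25.1,-9.9,2],"twist": [0,0,5],"jaw": 0},{"xyz": [25.1,-9.9,2],"twist": [0,0,5],"jaw": 0},{"xyz": [25.1,-9.9,2],"twist": [0,0,5],"jaw": 0},{"xyz": [25.1,-9.9,2],"twist": [0,0,5],"jaw": 0},{"xyz": [25.1,-9.9,2],"twist": [0,0,5],"jaw": 0}]}}

```text
time_s: 0.93
tool_pos: [0.4549, -0.3996, 0.3844]
tool_rot: [180.0, 0.1, 19.3]
force: [-0.9, -1.2, 0.1]
grip_width: 0.0869
grasp_force: 0.0
```

Run:
```python
from h import *
c=cam('wrist'); save('w1.png',c); np.save('w1.npy',np.array(c,dtype=object),allow_pickle=True)
o=env.get_obs(); print(o['tool_pos'],o['tool_rot'],(-c[2].T@c[3]).round(3),c[1][0].round(),c[2].round(2).tolist())
for z in(0,.08): print(proj([.456,-.398,z],c))
```

```text
[ 0.45438373 -0.40018408  0.38453789] [1.79981516e+02 7.66662274e-02 1.91800200e+01] [ 0.523 -0.377  0.363] [418.   0. 328.] [[0.33, -0.94, 0.0], [-0.91, -0.32, 0.26], [-0.25, -0.09, -0.97]]
[325.05883725 211.79916868]
[324.47199135 233.69861797]
```

View pics/w1.png

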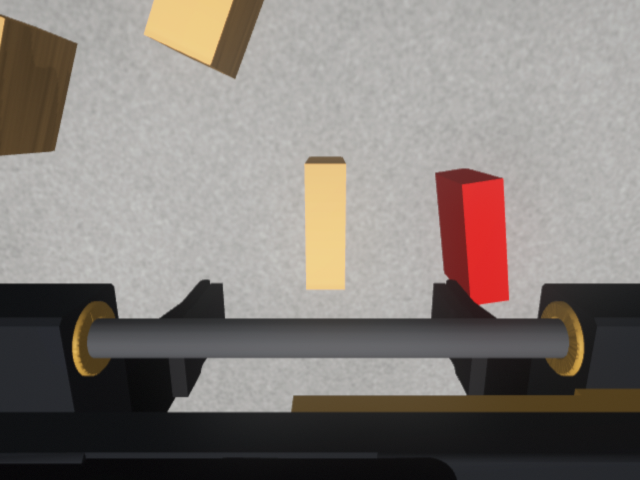

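The wrist view shows block_28's top face at (305–346, 163–290), between the fingers. The red look-alike is clear to the right at (475,235).

```bash
cat >> h.py <<'E'
def topface(c,seed,z,lo=(8,50,150),hi=(28,200,255)):
    m=cv2.inRange(cv2.cvtColor(c[0],cv2.COLOR_RGB2HSV),lo,hi)
    m=cv2.morphologyEx(m,cv2.MORPH_OPEN,np.ones((3,3),np.uint8))
    _,l=cv2.connectedComponents(m); k=(l==l[seed[1],seed[0]]).astype(np.uint8)
    q=max(cv2.findContours(k,0,1)[0],key=cv2.contourArea)[:,0]
    W=np.array([onz(p,c,z)[:2] for p in q],np.float32)*1000
    return cv2.minAreaRect(q),cv2.minAreaRect(W)
E
python3 - <<'E'
from h import *
c=tuple(np.load('w1.npy',allow_pickle=True)); T=tuple(np.load('top.npy',allow_pickle=True))
a,b=topface(c,(325,225),.08); print(a,b)
print('height by tri', tri(a[0],c,(464.64,290.75),T))
E
```

```text
((324.5, 226.0), (126.0, 41.0), 90.0) ((459.5990295410156, -397.0820007324219), (89.82508087158203, 28.234071731567383), 19.250974655151367)
height by tri [ 0.45790743 -0.39884887  0.07034394]
```

Size 89.8 × 28.2 mm on the z = 80 mm plane confirms both identity and height. Descend and grip.

{"method": "servo_tool", "body": {"plan": [{"xyz": [0.5,-0.1,4],"twist": [0,0,0],"jaw": 0},{"xyz": [0.5,-0.1,8],"twist": [0,0,0],"jaw": 0},{"xyz": [0.5,-0.1,11],"twist": [0,0,0],"jaw": 0},{"xyz": [0.5,-0.1,14],"twist": [0,0,0],"jaw": 0},{"xyz": [0.5,-0.1,16],"twist": [0,0,0],"jaw": 0},{"xyz": [0.5,-0.1,16],"twist": [0,0,0],"jaw": 0},{"xyz": [0.5,-0.1,16],"twist": [0,0,0],"jaw": 0.9},{"xyz": [0.5,-0.1,16],"twist": [0,0,0],"jaw": 0.9},{"xyz": [0.5,-0.1,16],"twist": [0,0,0],"jaw": 0.9},{"xyz": [0.5,-0.1,16],"twist": [0,0,0],"jaw": 0.9}], "newtons": 25}}

```text
time_s: 1.82
tool_pos: [0.4606, -0.3968, 0.2269]
tool_rot: [179.8, -0.1, 19.3]
force: [-0.3, 0.5, 0.1]
grip_width: 0.0682
grasp_force: 0.0
```

{"method": "servo_tool", "body": {"plan": [{"xyz": [0,0,0],"twist": [0,0,0],"jaw": 0.9},{"xyz": [0,0,0],"twist": [0,0,0],"jaw": 0.9},{"xyz": [0,0,0],"twist": [0,0,0],"jaw": 0.9},{"xyz": [0,0,0],"twist": [0,0,0],"jaw": 0.9}]}}

```text
time_s: 2.15
tool_pos: [0.4602, -0.396, 0.225]
tool_rot: [180.0, -0.0, 19.3]
force: [0.1, 0.1, 0.1]
grip_width: 0.0414
grasp_force: 0.0
```

{"method": "servo_tool", "body": {"plan": [{"xyz": [0,0,0],"twist": [0,0,0],"jaw": 0.9},{"xyz": [0,0,0],"twist": [0,0,0],"jaw": 0.9},{"xyz": [0,0,0],"twist": [0,0,0],"jaw": 0.9},{"xyz": [0,0,0],"twist": [0,0,0],"jaw": 0.9},{"xyz": [0,0,0],"twist": [0,0,0],"jaw": 0.9},{"xyz": [0,0,-2],"twist": [0,0,0],"jaw": 0.9},{"xyz": [0,0,-5],"twist": [0,0,0],"jaw": 0.9},{"xyz": [0,0,-9],"twist": [0,0,0],"jaw": 0.9},{"xyz": [0,0,-13],"twist": [0,0,0],"jaw": 0.9},{"xyz": [0,0,-14],"twist": [0,0,0],"jaw": 0.9}]}}

```text
time_s: 2.98
tool_pos: [0.4614, -0.3968, 0.3718]
tool_rot: [179.5, -0.3, 19.3]
force: [1.4, -0.5, 0.3]
grip_width: 0.0279
grasp_force: 25.0
```

Run:
```python
from h import *
o=env.get_obs(); print(o)
T=tuple(np.load('top.npy',allow_pickle=True))
# stop top face in top view via HSV, and gap-side edges by fitting
h=cv2.cvtColor(T[0],cv2.COLOR_RGB2HSV)[:,:,1].astype(float)
def edge(rows,x0,x1,sgn,lev=55):
    P=[]
    for y in rows:
        r=h[y,x0:x1]; 
        for i in range(len(r)-1):
            if (r[i]-lev)*(r[i+1]-lev)<0 and (r[i+1]-r[i])*sgn>0:
                P.append((x0+i+(lev-r[i])/(r[i+1]-r[i]),y)); break
    return np.array(P)
for nm,x0,x1,s in(('foot',274,286,1),('stopin',286,296,-1),('stopout',299,306,1)):
    P=edge(range(263,291),x0,x1,s); W=np.array([onz(p,T,.042) for p in P]); f=np.polyfit(W[:,0],W[:,1],1)
    print(nm,'y at x=.495',np.polyval(f,.495),'yaw',np.degrees(np.arctan(f[0])),len(P))
```

```text
{'time_s': 2.9833, 'qpos': array([ 48.53198217,  14.63713896, -12.27697704,  91.91761393,
         3.26176953,  73.19588352, -34.93277648]), 'joint_velocities': array([-0.05088142, -2.53029761,  0.03795299, -5.26880228, -0.81925409,
        8.72676642,  0.52089759]), 'effort': array([ 3.69650647e-01, -4.08360207e+01, -1.05608806e+00, -2.70506716e+01,
       -5.43941825e-02,  7.32464232e-01,  3.84608272e-02]), 'tool_pos': array([ 0.46141783, -0.39677388,  0.37183551]), 'tool_rot': array([179.48311148,  -0.29780062,  19.33831633]), 'force': array([ 1.37975103, -0.48716005,  0.30063809]), 'wrist_torque': array([-0.0777206 , -0.09815191, -0.02967554]), 'grasp_force': 25.022854401322547, 'grip_width': 0.02790830078091999}
foot y at x=.495 0.07449123998411018 yaw -1.1135973666812968 28
stopin y at x=.495 0.04556920652699853 yaw -0.4325285309022044 28
stopout y at x=.495 0.014105509669496266 yaw -0.6972460108973799 28
```

Gripped at 27.9 mm, 25 N. Moving beside the gap for a close look, with the block offset to the right so that the gap is visible.

{"method": "servo_tool", "body": {"plan": [{"xyz": [1.5,-3.3,-1],"twist": [0,0,2],"jaw": 0.9},{"xyz": [3.2,-7,-2],"twist": [0,0,4],"jaw": 0.9},{"xyz": [4.9,-10.6,-2],"twist": [0,0,6.5],"jaw": 0.9},{"xyz": [6.6,-14.3,-2],"twist": [0,0,9],"jaw": 0.9},{"xyz": [8.3,-18,-2],"twist": [0,0,11.5],"jaw": 0.9},{"xyz": [10,-21.7,-2],"twist": [0,0,14],"jaw": 0.9},{"xyz": [11.7,-25.4,-2],"twist": [0,0,16],"jaw": 0.9},{"xyz": [13.4,-29,-2],"twist": [0,0,18],"jaw": 0.9},{"xyz": [14.8,-32,-2],"twist": [0,0,19.5],"jaw": 0.9},{"xyz": [15.4,-33.4,-2],"twist": [0,0,20],"jaw": 0.9}]}}

```text
time_s: 3.82
tool_pos: [0.4946, -0.0241, 0.3845]
tool_rot: [-179.9, -0.0, -0.3]
force: [-0.1, 0.7, -1.0]
grip_width: 0.0276
grasp_force: 25.0
```

{"method": "servo_tool", "body": {"plan": [{"xyz": [0,0,0],"twist": [0,0,0],"jaw": 0.9},{"xyz": [0,0,0],"twist": [0,0,0],"jaw": 0.9},{"xyz": [0,0,0],"twist": [0,0,0],"jaw": 0.9},{"xyz": [0,0,0],"twist": [0,0,0],"jaw": 0.9},{"xyz": [0,0,0],"twist": [0,0,0],"jaw": 0.9}]}}

```text
time_s: 4.23
tool_pos: [0.4947, -0.0314, 0.3845]
tool_rot: [180.0, 0.0, -0.8]
force: [-0.0, 0.4, -1.7]
grip_width: 0.0281
grasp_force: 25.0
```

Run:
```python
from h import *
c=cam('wrist'); save('w2.png',c); np.save('w2.npy',np.array(c,dtype=object),allow_pickle=True)
o=env.get_obs(); print(o['tool_pos'],o['tool_rot'],(-c[2].T@c[3]).round(3),o['grasp_force'])
```

```text
[ 0.49478506 -0.03116908  0.3845684 ] [ 1.79991599e+02  1.72726981e-02 -7.93448644e-01] [ 0.567 -0.033  0.363] 25.020172334625386
```

View pics/w2.png

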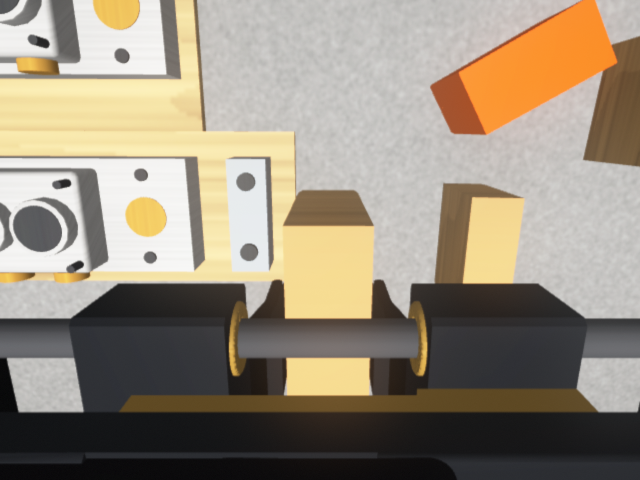

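The wrist view shows the stop top at (227–268, 158–271), the foot's top edge at x≈191–194, and the gap between about x 200 and 227. The held block's top face is at (286–373), rows 225 and down. Now fit the edges.

Run:
```python
from h import *
c=tuple(np.load('w2.npy',allow_pickle=True)); T=tuple(np.load('top.npy',allow_pickle=True))
I=c[0].astype(int)
for y in(170,210,235,255): print(y,[tuple(v) for v in I[y,186:232:1,[0,2]].T.tolist()] if 0 else (I[y,184:234,0]-I[y,184:234,2]).tolist(), I[y,184:234,0].tolist())
for x in(245,262): print('col',x,(I[150:165,x,0]-I[150:165,x,2]).tolist(),(I[262:282,x,0]-I[262:282,x,2]).tolist(),I[262:282,x,0].tolist())
for x in(310,345): print('blk',x,I[185:235,x,0].tolist())
print('blkrow',I[240,278:292,0].tolist(),I[240,366:380,0].tolist(),'270',I[262,278:292,0].tolist(),I[262,366:380,0].tolist())
```

```text
170 [2, 8, 11, 13, 13, 14, 13, 13, 13, 14, 13, 13, 14, 25, 73, 75, 74, 74, 73, 73, 74, 73, 74, 74, 73, 73, 73, 73, 73, 74, 74, 74, 74, 73, 73, 73, 73, 73, 73, 74, 74, 64, 9, -3, -4, -4, -3, -4, -5, -4] [244, 213, 147, 124, 123, 123, 123, 122, 121, 122, 121, 120, 121, 136, 221, 245, 248, 248, 248, 248, 248, 248, 248, 248, 248, 248, 248, 248, 248, 248, 248, 248, 248, 248, 248, 248, 248, 248, 248, 248, 248, 247, 236, 231, 231, 231, 231, 231, 230, 231]
210 [2, 2, 2, 2, 3, 8, 10, 10, 11, 10, 10, 11, 10, 11, 11, 11, 18, 60, 79, 78, 79, 78, 79, 78, 78, 78, 79, 78, 78, 78, 80, 79, 80, 80, 79, 79, 79, 79, 79, 80, 80, 79, 78, 73, 34, 1, -5, -6, -6, -5] [245, 245, 245, 244, 231, 159, 123, 120, 120, 118, 118, 118, 117, 119, 120, 120, 131, 198, 237, 241, 242, 242, 242, 242, 242, 242, 242, 242, 242, 242, 242, 242, 242, 242, 242, 242, 242, 242, 242, 242, 242, 242, 241, 241, 237, 233, 232, 231, 231, 232]
235 [1, 2, 1, 2, 1, 2, 2, 6, 9, 10, 9, 10, 9, 10, 10, 10, 10, 10, 22, 71, 73, 70, 71, 71, 71, 71, 71, 71, 71, 72, 71, 71, 72, 72, 72, 71, 71, 71, 71, 72, 72, 72, 71, 72, 71, 62, 7, -5, -5, -5] [243,
[... 1301 characters left out ...]
, 128, 125, 125, 127, 126, 123, 120, 119, 120, 123, 124, 126, 129, 129, 128, 127, 124, 123, 130, 164, 231, 244, 245, 245, 245, 245, 245, 245, 245]
blk 345 [207, 209, 209, 207, 191, 150, 124, 123, 125, 125, 126, 127, 128, 126, 124, 126, 123, 124, 125, 125, 126, 125, 123, 123, 124, 123, 120, 117, 116, 118, 121, 122, 123, 126, 127, 126, 125, 123, 121, 127, 163, 230, 243, 244, 245, 245, 245, 245, 245, 245]
blkrow [248, 248, 248, 248, 247, 246, 245, 245, 245, 245, 245, 245, 245, 245] [244, 244, 244, 244, 244, 244, 243, 233, 212, 202, 200, 201, 203, 205] 270 [246, 246, 246, 247, 247, 246, 246, 246, 246, 246, 246, 246, 246, 246] [245, 245, 245, 245, 245, 245, 241, 220, 208, 206, 205, 204, 202, 203]
```

```bash
cat > gap.py <<'E'
from h import *
def cross(r,lev,sgn):
    for i in range(len(r)-1):
        if sgn*(r[i]-lev)<0<=sgn*(r[i+1]-lev): return i+(lev-r[i])/(r[i+1]-r[i])
c=tuple(np.load('w2.npy',allow_pickle=True)); I=c[0].astype(float); D=I[:,:,0]-I[:,:,2]
def line(A,rows,x0,x1,lev,s,z,xm):
    P=[(x0+cross(A[y,x0:x1],lev,s),y) for y in rows]
    W=np.array([onz(p,c,z) for p in P]); f=np.polyfit(W[:,0],W[:,1],1)
    print('y at x=%.3f: %.4f yaw %.2f rms %.5f'%(xm,np.polyval(f,xm),np.degrees(np.arctan(f[0])),np.std(W[:,1]-np.polyval(f,W[:,0])))); return f
xs=[]
for x in(240,250,262):
    t=150+cross(D[150:165,x],30,-1); b=262+cross(D[262:282,x],35,1); xs.append((onz((x,t),c,.042)[0],onz((x,b),c,.042)[0]))
print('stop x ends',xs,'len',[a-b for a,b in xs]); xm=np.mean(xs)
line(I[:,:,0],range(163,265),182,200,180,-1,.042,xm); 
line(D,range(163,265),190,212,40,1,.010,xm); line(D,range(163,265),215,234,35,-1,.042,xm)
fo=line(D,range(163,265),262,280,35,1,.042,xm)
# tri height of stop inner edge far corner, wrist+top
T=tuple(np.load('top.npy',allow_pickle=True))
print('tri height stop hole',tri((245.5,181.5),c,(297.0,265.6),T))
# held block far top edge / bottom edge
o=env.get_obs(); zt=o['tool_pos'][2]-.225+.08
for x in(310,345):
    r=220+cross(I[220:235,x,0],180,1); b=185+cross(I[185:195,x,0],160,-1)
    print('blk top far',onz((x,r),c,zt),'bot',onz((x,b),c,zt-.08))
print(zt,o['tool_pos'])
E
python3 gap.py
```

```text
stop x ends [(np.float64(0.5481215017447688), np.float64(0.4571856562463389)), (np.float64(0.5480361502741073), np.float64(0.45708581705561635)), (np.float64(0.5479225294224258), np.float64(0.45692721181684376))] len [np.float64(0.09093584549842992), np.float64(0.090950333218491), np.float64(0.09099531760558205)]
y at x=0.503: 0.0761 yaw -1.00 rms 0.00005
y at x=0.503: 0.0769 yaw -1.51 rms 0.00060
y at x=0.503: 0.0456 yaw -1.06 rms 0.00005
y at x=0.503: 0.0118 yaw -1.35 rms 0.00022
tri height stop hole [0.52783078 0.03034958 0.0343696 ]
blk top far [ 0.53912366 -0.02714118  0.2395684 ] bot [ 0.53886932 -0.02395553  0.1595684 ]
blk top far [ 0.53896683 -0.03773567  0.2395684 ] bot [ 0.53856566 -0.04102852  0.1595684 ]
0.23956840486748154 [ 0.49478506 -0.03116908  0.3845684 ]
```

```bash
cat >> gap.py <<'E'
print('---')
for y in(240,250,262): 
    r=366+cross(I[y,366:380,0],225,-1); print('right edge top',onz((r,y),c,zt))
for y in(193,196,199):
    r=I[y,340:380,0]; print(y,I[y,288:308,0].astype(int).tolist(),I[y,350:366,0].astype(int).tolist())
E
python3 gap.py | sed -n '/---/,$p'
```

```text
---
right edge top [ 0.53422475 -0.04639386  0.2395684 ]
right edge top [ 0.53104284 -0.04642452  0.2395684 ]
right edge top [ 0.5271722 -0.0463024  0.2395684]
193 [249, 248, 248, 249, 248, 248, 246, 205, 198, 192, 153, 132, 129, 127, 127, 127, 127, 127, 127, 127] [124, 124, 123, 124, 124, 124, 127, 141, 173, 196, 201, 201, 199, 199, 199, 200]
196 [247, 248, 247, 247, 248, 247, 245, 197, 152, 135, 131, 131, 130, 130, 131, 131, 130, 130, 131, 129] [126, 127, 126, 126, 127, 127, 127, 127, 131, 160, 193, 202, 201, 201, 203, 201]
199 [246, 246, 246, 246, 246, 245, 236, 175, 135, 129, 128, 128, 128, 128, 127, 127, 128, 128, 127, 128] [124, 124, 125, 124, 124, 123, 124, 123, 123, 125, 141, 179, 196, 197, 197, 198]
```

Gap by the wrist camera: y 0.0456 to about 0.0765 (31 mm), centre (0.5025, 0.061), yaw -1.0°. In the same frame the block centre is at TCP + (-0.8, -0.6) mm. Hovering over the gap.

{"method": "servo_tool", "body": {"plan": [{"xyz": [0.2,-3,0],"twist": [0,0,0.2],"jaw": 0.9},{"xyz": [0.5,-6.5,0],"twist": [0,0,0.2],"jaw": 0.9},{"xyz": [0.7,-9.2,0],"twist": [0,0,0.2],"jaw": 0.9},{"xyz": [0.7,-9.3,1],"twist": [0,0,0.2],"jaw": 0.9},{"xyz": [0.7,-9.3,4],"twist": [0,0,0.2],"jaw": 0.9},{"xyz": [0.7,-9.3,7],"twist": [0,0,0.2],"jaw": 0.9},{"xyz": [0.7,-9.3,9],"twist": [0,0,0.2],"jaw": 0.9},{"xyz": [0.7,-9.3,10],"twist": [0,0,0.2],"jaw": 0.9},{"xyz": [0.7,-9.3,10.5],"twist": [0,0,0.2],"jaw": 0.9},{"xyz": [0.7,-9.3,10.5],"twist": [0,0,0.2],"jaw": 0.9}]}}

```text
time_s: 5.12
tool_pos: [0.5029, 0.0625, 0.2792]
tool_rot: [-180.0, 0.1, -0.9]
force: [-0.8, -0.6, -1.2]
grip_width: 0.0278
grasp_force: 25.0
```

{"method": "servo_tool", "body": {"plan": [{"xyz": [0,0,0],"twist": [0,0,0],"jaw": 0.9},{"xyz": [0,0,0],"twist": [0,0,0],"jaw": 0.9},{"xyz": [0,0,0],"twist": [0,0,0],"jaw": 0.9},{"xyz": [0,0,0],"twist": [0,0,0],"jaw": 0.9}]}}

```text
time_s: 5.45
tool_pos: [0.5033, 0.0631, 0.2808]
tool_rot: [180.0, -0.1, -0.9]
force: [-0.1, -0.3, -1.0]
grip_width: 0.0276
grasp_force: 25.0
```

Run:
```python
from h import *
c=cam('wrist'); s=cam('scene'); np.save('w3.npy',np.array(c,dtype=object),allow_pickle=True)
a=cv2.resize(c[0][120:330,200:480],(540,405)); b=cv2.resize(s[0][190:310,310:470],(540,405)) 
cv2.imwrite('pics/w3.png',c[0][:,:,::-1])
o=env.get_obs(); print(o['tool_pos'],o['tool_rot'],o['force'])
```

```text
[0.50310723 0.06312305 0.28032949] [ 1.79988964e+02 -6.43624833e-02 -8.57663306e-01] [-0.37045858  0.66321794 -1.56606924]
```

View pics/w3.png

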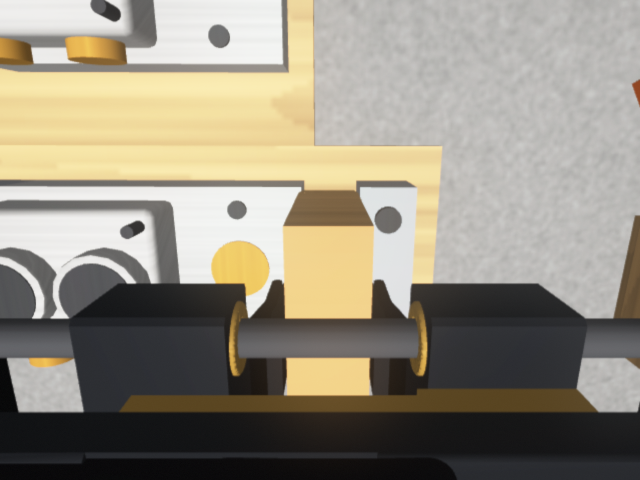

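The block's lower end is at (300–358, 191). The gap's far corners are the foot at (303,187) and the stop at (357,187), so the block sits slightly left (+y). Quantify it.

Run:
```python
from h import *
c=tuple(np.load('w3.npy',allow_pickle=True)); I=c[0].astype(int); D=I[:,:,0]-I[:,:,2]
print('D187',D[187,296:310].tolist(),D[187,350:364].tolist(),'R',I[187,296:310,0].tolist())
for y in(194,196):print(y,I[y,290:306,0].tolist(),I[y,352:366,0].tolist())
for x in(280,365,400): print(x,I[176:194,x,0].tolist())
for x in(320,340): print(x,I[184:198,x,0].tolist())
f=lambda px,z: onz(px,c,z).round(4)
for px in((303,187),(356.5,187)): print('gap',f(px,.042))
for px in((296.5,196),(359.5,196)): print('blk bevel top z.063',f(px,.063))
for px in((321,190),(340,190)): print('blk end',f(px,.055))
```

```text
D187 [3, 3, 2, 3, 2, 9, 14, 24, 69, 83, 85, 85, 85, 85] [86, 85, 85, 85, 85, 84, 42, 13, 11, 8, -2, -3, -4, -3] R [221, 221, 221, 221, 214, 151, 119, 130, 200, 230, 234, 234, 234, 234]
194 [241, 241, 241, 241, 241, 240, 238, 202, 146, 129, 126, 126, 127, 126, 127, 127] [124, 125, 125, 124, 124, 123, 120, 130, 207, 223, 223, 223, 223, 224]
196 [240, 240, 240, 240, 240, 237, 203, 149, 131, 129, 129, 129, 128, 129, 128, 128] [126, 125, 126, 126, 126, 126, 126, 134, 205, 222, 223, 224, 223, 223]
280 [247, 247, 245, 241, 195, 137, 128, 128, 128, 129, 143, 222, 239, 240, 240, 240, 240, 241]
365 [246, 246, 246, 243, 203, 132, 110, 110, 110, 110, 125, 194, 221, 224, 224, 224, 223, 223]
400 [245, 245, 245, 242, 203, 133, 111, 110, 110, 112, 119, 174, 213, 223, 224, 224, 224, 224]
320 [241, 238, 235, 233, 232, 219, 166, 128, 124, 125, 127, 126, 128, 129]
340 [240, 237, 235, 233, 232, 218, 166, 130, 124, 124, 124, 125, 126, 128]
gap [0.5475 0.0748 0.042 ]
gap [0.5471 0.0469 0.042 ]
blk bevel top z.063 [0.546  0.0767 0.063 ]
blk bevel top z.063 [0.5456 0.0469 0.063 ]
blk end [0.5476 0.0652 0.055 ]
blk end [0.5475 0.0559 0.055 ]
```

Both estimates agree: shift 1.4 mm toward the stop (tool +y). x is already aligned. Shift and begin to insert.

{"method": "servo_tool", "body": {"plan": [{"xyz": [0,0.14,0],"twist": [0,0,0.2],"jaw": 0.9},{"xyz": [0,0.14,0],"twist": [0,0,0.2],"jaw": 0.9},{"xyz": [0,0.14,0.3],"twist": [0,0,0.2],"jaw": 0.9},{"xyz": [0,0.14,0.7],"twist": [0,0,0.2],"jaw": 0.9},{"xyz": [0,0.14,1.1],"twist": [0,0,0.2],"jaw": 0.9},{"xyz": [0,0.14,1.4],"twist": [0,0,0.2],"jaw": 0.9},{"xyz": [0,0.14,1.7],"twist": [0,0,0.2],"jaw": 0.9},{"xyz": [0,0.14,2.0],"twist": [0,0,0.2],"jaw": 0.9},{"xyz": [0,0.14,2.3],"twist": [0,0,0.2],"jaw": 0.9},{"xyz": [0,0.14,2.3],"twist": [0,0,0.2],"jaw": 0.9}]}}

```text
time_s: 6.38
tool_pos: [0.5026, 0.0616, 0.256]
tool_rot: [180.0, 0.1, -1.1]
force: [0.1, 0.3, -2.5]
grip_width: 0.0279
grasp_force: 25.0
```

The block is inside the gap with no contact force. Continue down.

{"method": "servo_tool", "body": {"plan": [{"xyz": [0,0,0.4],"twist": [0,0,0],"jaw": 0.9},{"xyz": [0,0,0.8],"twist": [0,0,0],"jaw": 0.9},{"xyz": [0,0,1.2],"twist": [0,0,0],"jaw": 0.9},{"xyz": [0,0,1.5],"twist": [0,0,0],"jaw": 0.9},{"xyz": [0,0,1.7],"twist": [0,0,0],"jaw": 0.9},{"xyz": [0,0,1.8],"twist": [0,0,0],"jaw": 0.9},{"xyz": [0,0,1.9],"twist": [0,0,0],"jaw": 0.9},{"xyz": [0,0,1.9],"twist": [0,0,0],"jaw": 0.9},{"xyz": [0,0,1.9],"twist": [0,0,0],"jaw": 0.9}]}}

```text
time_s: 7.13
tool_pos: [0.503, 0.0617, 0.2378]
tool_rot: [180.0, -0.0, -1.1]
force: [0.6, 0.1, -0.9]
grip_width: 0.0276
grasp_force: 25.0
```

{"method": "servo_tool", "body": {"plan": [{"xyz": [0,0,0.1],"twist": [0,0,0],"jaw": 0.9},{"xyz": [0,0,0.15],"twist": [0,0,0],"jaw": 0.9},{"xyz": [0,0,0.15],"twist": [0,0,0],"jaw": 0.9},{"xyz": [0,0,0.15],"twist": [0,0,0],"jaw": 0.9}]}}

```text
time_s: 7.47
tool_pos: [0.5029, 0.0617, 0.2362]
tool_rot: [180.0, -0.0, -1.1]
force: [-0.6, 0.4, -1.1]
grip_width: 0.0282
grasp_force: 25.0
```

{"method": "servo_tool", "body": {"plan": [{"xyz": [0,0,0.1],"twist": [0,0,0],"jaw": 0.9},{"xyz": [0,0,0.15],"twist": [0,0,0],"jaw": 0.9},{"xyz": [0,0,0.2],"twist": [0,0,0],"jaw": 0.9},{"xyz": [0,0,0.2],"twist": [0,0,0],"jaw": 0.9},{"xyz": [0,0,0.2],"twist": [0,0,0],"jaw": 0.9}]}}

```text
time_s: 7.88
tool_pos: [0.5029, 0.0617, 0.2347]
tool_rot: [180.0, -0.0, -1.1]
force: [-2.5, 0.6, 5.0]
grip_width: 0.028
grasp_force: 25.0
```

It touches the plywood (5 N up, TCP 10 mm above the bench grasp height). Release and retreat.

{"method": "servo_tool", "body": {"plan": [{"xyz": [0,0,0],"twist": [0,0,0],"jaw": 0.3},{"xyz": [0,0,0],"twist": [0,0,0],"jaw": 0.3},{"xyz": [0,0,0],"twist": [0,0,0],"jaw": 0.3},{"xyz": [0,0,0],"twist": [0,0,0],"jaw": 0.3},{"xyz": [0,0,0],"twist": [0,0,0],"jaw": 0.3},{"xyz": [0,0,0],"twist": [0,0,0],"jaw": 0.3}]}}

```text
time_s: 8.38
tool_pos: [0.5029, 0.0616, 0.2341]
tool_rot: [180.0, 0.0, -1.1]
force: [0.2, -0.4, -0.2]
grip_width: 0.0576
grasp_force: 0.0
```

{"method": "servo_tool", "body": {"plan": [{"xyz": [0,0,-0.5],"twist": [0,0,0],"jaw": 0.3},{"xyz": [0,0,-2],"twist": [0,0,0],"jaw": 0.3},{"xyz": [0,0,-5],"twist": [0,0,0],"jaw": 0.3},{"xyz": [0,0,-9],"twist": [0,0,0],"jaw": 0.3},{"xyz": [0,0,-13],"twist": [0,0,0],"jaw": 0.3},{"xyz": [0,0,-16],"twist": [0,0,0],"jaw": 0.3},{"xyz": [0,0,-18],"twist": [0,0,0],"jaw": 0.3},{"xyz": [0,0,-18],"twist": [0,0,0],"jaw": 0.3},{"xyz": [0,0,-18],"twist": [0,0,0],"jaw": 0.3},{"xyz": [0,0,-18],"twist": [0,0,0],"jaw": 0.3}]}}

```text
time_s: 9.22
tool_pos: [0.5025, 0.0616, 0.4135]
tool_rot: [180.0, 0.1, -1.1]
force: [-0.4, -0.1, -0.6]
grip_width: 0.0608
grasp_force: 0.0
```

Run:
```python
from h import *
c=cam('wrist'); save('w4.png',c); np.save('w4.npy',np.array(c,dtype=object),allow_pickle=True)
print(env.get_obs()['tool_pos'],env.get_obs()['grip_width'])
p=proj([.5025,.061,.09],c).round().astype(int); print(p)
a,b=topface(c,p,.09); print(a,b)
```

```text
[0.50243364 0.06152745 0.41295941] 0.06085971618522417
[328 230]
((199.99996948242188, 143.49996948242188), (399.99993896484375, 286.99993896484375), 0.0) ((558.1422729492188, 149.0569610595703), (281.1335144042969, 198.27410888671875), 88.96501922607422)
```

View pics/w4.png

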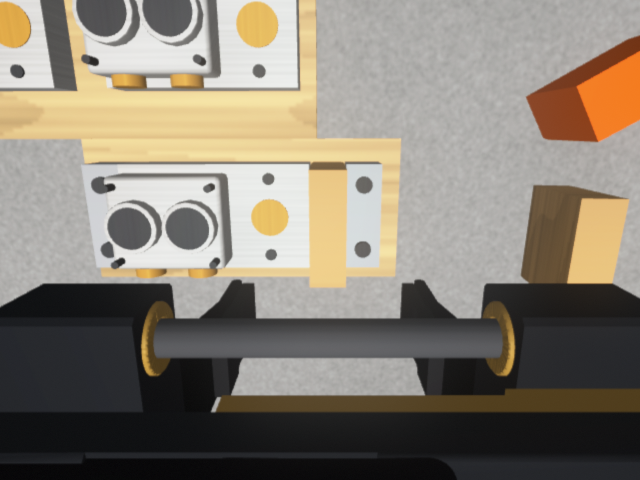

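block_28 stands in the gap at (309–347, 169–287), between the foot and the stop (347–381). Now check its end alignment, yaw and height.

Run:
```python
from h import *
c=tuple(np.load('w4.npy',allow_pickle=True)); I=c[0].astype(float); D=I[:,:,0]-I[:,:,2]
def cross(r,lev,s):
    for i in range(len(r)-1):
        if s*(r[i]-lev)<0<=s*(r[i+1]-lev): return i+(lev-r[i])/(r[i+1]-r[i])
for x in(320,335):
    f=160+cross(I[160:180,x,0],180,1) if I[163,x,0]<180 else 164+cross(I[164:180,x,0],180,1)
    n=280+cross(D[280:295,x],40,-1); F=onz((x,f),c,.09); N=onz((x,n),c,.09); print('blk far/near',F.round(4),N.round(4),'mid',((F+N)/2)[:2].round(4),'len',F[0]-N[0])
for x in(355,374):
    print(D[158:172,x].tolist(),I[158:172,x,0].tolist(),D[260:275,x].tolist())
    f=158+cross(D[158:172,x],0,-1); n=258+cross(D[258:276,x],35,1); F=onz((x,f),c,.042); N=onz((x,n),c,.042); print('stop',F.round(4),N.round(4),'mid',((F+N)/2)[:2].round(4),F[0]-N[0])
P=[]
for s,x0,x1,nm in((1,300,318,'L'),(-1,338,356,'R')):
    W=np.array([onz((x0+cross(D[y,x0:x1],40,s),y),c,.09) for y in range(175,262)]); k=np.polyfit(W[:,0],W[:,1],1); print(nm,np.polyval(k,.5025).round(4),np.degrees(np.arctan(k[0])))
```

```text
blk far/near [0.5472 0.0656 0.09  ] [0.4571 0.0677 0.09  ] mid [0.5021 0.0666] len 0.09002755027712128
blk far/near [0.5469 0.0549 0.09  ] [0.4569 0.0561 0.09  ] mid [0.5019 0.0555] len 0.09005196524843007
[82.0, 81.0, 82.0, 63.0, 23.0, 7.0, -5.0, -7.0, -7.0, -7.0, -7.0, -7.0, -7.0, -8.0] [239.0, 239.0, 236.0, 190.0, 125.0, 117.0, 182.0, 208.0, 211.0, 211.0, 211.0, 211.0, 211.0, 211.0] [-6.0, -7.0, -6.0, -7.0, -7.0, -7.0, -2.0, 46.0, 78.0, 83.0, 83.0, 84.0, 84.0, 85.0, 85.0]
stop [0.5471 0.0375 0.042 ] [0.4573 0.0376 0.042 ] mid [0.5022 0.0375] 0.08971506105968541
[81.0, 81.0, 82.0, 61.0, 20.0, 5.0, -4.0, -5.0, -6.0, -6.0, -6.0, -6.0, -6.0, -7.0] [238.0, 238.0, 235.0, 188.0, 122.0, 114.0, 181.0, 208.0, 210.0, 210.0, 210.0, 211.0, 210.0, 210.0] [-6.0, -7.0, -6.0, -7.0, -6.0, -6.0, -1.0, 47.0, 79.0, 83.0, 84.0, 84.0, 84.0, 84.0, 84.0]
stop [0.5468 0.0218 0.042 ] [0.4571 0.0209 0.042 ] mid [0.5019 0.0213] 0.0897430753449584
L 0.0751 -1.205041152409122
R 0.0471 -1.0971815718667415
```

The ends line up to about 0.3 mm and the yaw matches. The 90.0 mm top length on the 90 mm plane shows the block is fully down. Gaps are 1.5 mm on each side. Handing in.

```bash
python3 -c "
from cell import env
print(env.sign_off())"
```

```text
the job is handed in; nothing more can be done
None
```

I measured the gap at about 31 mm and fitted block_28, the only block I tried: it stands upright in the gap, fully down and lined up with the stop to about 0.3 mm; block_36 and block_44 were left standing untouched, and the job is handed in with no verdict returned.

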